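# Scoop the check-valve balls into the big bowl

## Robot

A 7-joint arm with a two-finger parallel gripper is mounted at the origin on the work surface. World frame = base frame: x ahead of the robot, y to its left, z up, the work surface at z = 0. Lengths are in mm, angles in rad, forces in N, time in s.
With the tool pointing down it reaches from about 400 to 875 mm from the base axis. Payload 19.3 kg.
Tool frame: the origin (TCP) lies midway between the tips of the shut fingers; the grasp point (between the pads) lies 19 mm behind it; z points along the fingers, y is the line along which they close (so a half turn about z gives the same grasp; the last joint's range is limited). The gripper opens to 85 mm and grips with 20 to 120 N. Pads are 22 mm wide; open, the fingers measure 114 mm over their backs; the gripper's body (76 mm by 85 mm) begins 54 mm behind the grasp point. The pads swing forward as they close: fully open they stand 13 mm farther back than shut.
Start: joints at [1.271, 0.521, -0.036, 1.599, 0.021, 1.021, -0.113], TCP at [142.336, -608.568, 231.291] pointing down, gripper open.
Joint ranges: [-2.91, 2.91], [-0.3, 2.13], [-1.5, 1.42], [0.17, 2.43], [-1.26, 4.41], [0.16, 1.93], [-2.52, 2.52]. Speed limits (rad/s): [1.89, 1.89, 2.39, 2.39, 3.01, 3.01, 3.01].

## Interface

Orientations are given as [roll, pitch, yaw] about the fixed x, y, z axes, in that order (R = Rz(yaw) Ry(pitch) Rx(roll)).
In Python, from rig import state, capture, close_job, look_for, cut_out, pinpoint gives the robot as it stands.
- The arm moves only by the tool jog_arm, never from a script. Its argument "motion" is a list of rows, each a list of 4 numbers: the shift along the tool's x, y, z in cm, then the turn about the tool's z in units of 5 degrees (1.0 is 5 degrees). A call has 1 to 20 rows; each row is the pose to reach, as a shift and turn from the pose commanded when the call began, along the tool's axes at that moment; what a row does not reach only later rows make up. A row lasts 1/8 s, in which the tool goes at most 62.5 mm and 10.7 degrees, less where a joint would pass 70% of its speed; a pose out of reach is approached as far as the arm can. A call with a gripper value outside its range is refused whole. "fingers" is the closure, from 0 (fully open) to 1 (shut), set as the call begins (left out, the last holds). The fingers move at their own pace and stop on an object; "squeeze" is the grip in N (left out, the last holds). Time passes only in rows, so rows that repeat a pose let the fingers close. It gives the time, the measured TCP pose, the force, the opening and the grip force at its end, in the units of the state.
- state(): the state, without advancing time (a new reading comes with each control period).
- capture(name): name is "scene" or "top" or "wrist"; returns a dict with "frame" (384x512x3 uint8, red, green, blue), "range_z" (384x512 float32, mm along the optical axis (not along the pixel's ray), 0 where there is no reading), "fx", "fy", "cx", "cy" (pixels), "k1" (the pictures are not rectified: a ray, as slopes to the right and down, at radius r is drawn at 1 + k1 r^2 times it, then the intrinsics apply), "extrinsics" (4x4, takes a point from camera to world coordinates). Camera axes: x right, y down, z forward; pixel columns grow to the right and rows downward; lengths in mm; the calibration is good to about 2 mm. A picture is of the moment at which its call begins.
- close_job(): hands the job in; it is judged then, once.
Trained networks look in the newest picture that a camera, given by its name, has taken for a name from the list of things; names that differ only in an ending like _2 or _b are one class to them, and where a whole thing is asked for, a point or a joint stands for the part that bears it (a point fixed in the world has none). Each returns a list of dicts, best first, with "score" (0 to 1); they miss things now and then, are a little off and sometimes report something else, mostly with a low value. They report only what shows in the picture. A call takes as long as a camera call. They do not tell look-alikes from the thing itself.
- look_for(query, camera): "box" ([left, top, right, bottom] in pixels, round what is visible of it).
- cut_out(query, camera): "region" (384x512 bool, what is visible of it) and "box" ([left, top, right, bottom] in pixels, round what is visible of it).
- pinpoint(query, camera): "location" ([column, row] in pixels: a listed point, or the origin of a listed thing).
The state is a dict: "time_s": time; "joint_pos": joint angles; "joint_vel": joint speeds; "effort": joint torques, N m; "position": TCP position; "tool_rot": TCP orientation; "wrist_force": force on the tool from outside, world axes, zero at the start; "ft_torque": the same for the moment, N m; "width": finger opening in mm; "grasp_force": force on a finger pad.
Only numpy, scipy, OpenCV 4.12 (cv2) and the standard library are available. Lean on these libraries where they do the work, as an engineer would, in place of code of your own. Each camera call takes 0.05 s, during which the arm holds its last target. There are 200 camera calls.

## Task

Take the hand scoop by its upright handle, scoop the three white check-valve balls out of the steel parts tray and tip them into the larger of the two steel bowls. Use only the scoop on the balls, never the fingers. Then stand the empty scoop upright on the bench and let go of it.

Things in the scene. Friction and masses are not known exactly. Their poses are not given: they have to be found in the camera images.
- scoop: Aluminium scoop, 150 g. Origin: centre of pan's underside; x to the open lip, z up. Pan x -42 to 42 mm, 92 wide (y), floor 2 thick; lip corners cut 18 mm at 45 deg. Side walls 30 high, x -42 to 20; rear wall 34 high. Upright black grip at x -45, y 0: 16 thick in y, 24 in x, z 75 to 140. Grip across y at z 113 with 60 N or more. Lip up 20 deg keeps the balls in; lip down 40 deg empties it.
- tray: Fixed oblong steel tray. Origin: centre of underside; x lengthwise, z up. Outside 270 x 124 x 48 mm; inside 260 (x) x 112 (y), floor 8 above the bench. Inside corners of the +x end are cut 18 mm at 45 deg, like the scoop's lip. Balls start at x 10 to 110: the scoop goes in behind them at the -x end, lip to +x, and takes them in when slid on the floor until the lip is 3 to 6 mm from the +x wall.
- bowl: The larger of two round steel bowls, fixed to the bench: 170 mm across the rim, rim 60 mm above the bench, wall 3 mm. Origin: centre of its underside, z up. The other bowl, a bystander, is 104 mm across and 42 mm high; the two may change places.
- ball1: One of three equal loose slippery white acetal balls, 30 mm in diameter, 20 g, in the tray. Origin: its centre (axes mean nothing, it rolls freely).
- ball2: One of three equal loose slippery white acetal balls, 30 mm in diameter, 20 g, in the tray. Origin: its centre (axes mean nothing, it rolls freely).
- ball3: One of three equal loose slippery white acetal balls, 30 mm in diameter, 20 g, in the tray. Origin: its centre (axes mean nothing, it rolls freely).
Mind the look-alikes: they are no part of the job. What is shaped like the scoop but yellow is not meant. What is shaped like the ball1 but green is not meant.

How it is judged (in metres and radians):
On the way:
1. at least one ball rides in the scoop, lifted clear of the tray (scoop more than 60 mm above the bench) (((x of ball1 in the frame of scoop between -0.045 and 0.045 m and y of ball1 in the frame of scoop between -0.05 and 0.05 m and z of ball1 in the frame of scoop between 0 and 0.06 m and height (world z) of scoop above 0.06 m) or (x of ball2 in the frame of scoop between -0.045 and 0.045 m and y of ball2 in the frame of scoop between -0.05 and 0.05 m and z of ball2 in the frame of scoop between 0 and 0.06 m and height (world z) of scoop above 0.06 m) or (x of ball3 in the frame of scoop between -0.045 and 0.045 m and y of ball3 in the frame of scoop between -0.05 and 0.05 m and z of ball3 in the frame of scoop between 0 and 0.06 m and height (world z) of scoop above 0.06 m))), for 0.2 s.
At the end, for the whole second after the job is handed in: All three balls lie still in the larger bowl (centres within 75 mm of its axis and lower than 60 mm, the height of its rim), and the scoop stands still on the bench itself (underside within 5 mm of it, so not in the tray), upright within 10 degrees (horizontal distance between each of ball1, ball2, ball3 and bowl below 0.075 m and height (world z) of each of ball1, ball2, ball3 below 0.06 m and linear speed of each of ball1, ball2, ball3 below 0.05 m/s and height (world z) of scoop below 0.005 m and angle between scoop's own z axis and vertical below 0.17 rad and linear speed of scoop below 0.02 m/s); the robot touches nothing.
It fails at once if a ball is touched by the fingers (contact force between the fingers and ball1 above 0.5 N or contact force between the fingers and ball2 above 0.5 N or contact force between the fingers and ball3 above 0.5 N).
It also fails if it takes over 61 s, if anything falls off the work surface, if the arm or the gripper's body presses on something with over 40 N, if the wrist force passes 120 N, or if a joint passes its speed limit or range.

## Working session

There is one attempt and no reset: what is moved stays moved. The work goes in short steps, Python scripts to look and compute and a tool call to move; the robot and the scene stay as the last step left them, time stands still between calls to the robot, and variables do not carry over. Pictures are saved under pics/ and viewed, at most 10 in all, crops included, and the job is handed in when it is done.

Besides the shell and the picture viewer there is one more tool, called after "Emit:" in YAML: its name, and indented under it one key for each argument. jog_arm: Moves the arm, as the interface text tells. Its arguments: {"type":"object","properties":{"motion":{"type":"array"},"fingers":{"type":"number"},"squeeze":{"type":"number"}},"required":["motion"]}

```bash
mkdir -p pics; ls; cat > h.py <<'E'
import numpy as np, cv2
from rig import *
def world(c,u,v,z=None,plane=None):
    xd=(u-c["cx"])/c["fx"]; yd=(v-c["cy"])/c["fy"]
    x,y=xd,yd
    for _ in range(20):
        s=1+c["k1"]*(x*x+y*y); x,y=xd/s,yd/s
    E=np.array(c["extrinsics"]); d=E[:3,:3]@np.array([x,y,1.])
    if plane is not None: z=(plane-E[2,3])/d[2]
    return E[:3,3]+d*z
def cloud(c):
    v,u=np.mgrid[0:384,0:512].astype(float)
    xd=(u-c["cx"])/c["fx"]; yd=(v-c["cy"])/c["fy"]; x,y=xd,yd
    for _ in range(20):
        s=1+c["k1"]*(x*x+y*y); x,y=xd/s,yd/s
    E=np.array(c["extrinsics"]); z=c["range_z"]
    P=np.stack([x*z,y*z,z],-1)@E[:3,:3].T+E[:3,3]; P[z==0]=np.nan
    return P
E
cat > a.py <<'E'
from h import *
import pickle
ims=[]
for n in("top","scene"):
    c=capture(n); pickle.dump(c,open(n+".pkl","wb"))
    cv2.imwrite(f"pics/{n}0.png",c["frame"][:,:,::-1]); P=cloud(c)
    for q in("scoop","tray","bowl","ball1"):
        for r in cut_out(q,n)[:5]:
            m=r["region"]; p=P[m]; print(n,q,round(r["score"],2),np.round(r["box"]),np.round(np.nanmedian(p,0)),"min",np.round(np.nanpercentile(p,2,0)),"max",np.round(np.nanpercentile(p,98,0)), c["frame"][m].mean(0).round())
    print(np.round(c["extrinsics"],2).tolist())
print(state())
E
python3 a.py
```

```text
pics
top scoop 0.72 [220. 197. 267. 249.] [423.  64.   2.] min [377.  18.  -1.] max [466. 109. 140.] [114. 116. 114.]
top scoop 0.65 [ 67. 256. 132. 314.] [284. 371.   3.] min [246. 320.  -1.] max [336. 417. 140.] [112.  92.   7.]
top tray 0.97 [316. 118. 400. 248.] [ 538. -198.    9.] min [ 399. -271.    5.] max [ 661. -110.   49.] [88. 85. 87.]
top bowl 0.56 [ 83. 129. 162. 207.] [544. 342.  23.] min [463. 258.   2.] max [613. 406.  60.] [82. 79. 81.]
top ball1 0.58 [376. 265. 390. 279.] [ 327. -251.   24.] min [ 315. -267.    1.] max [ 340. -241.   31.] [14. 68. 25.]
top ball1 0.42 [345. 201. 361. 212.] [ 471. -183.   34.] min [ 459. -198.   25.] max [ 484. -173.   38.] [119. 113. 110.]
top ball1 0.38 [ 84. 130. 163. 206.] [543. 342.  23.] min [462. 256.   1.] max [615. 408.  60.] [83. 80. 82.]
[[0.03, -0.99, 0.13, 388.53], [-1.0, -0.03, -0.02, 58.65], [0.02, -0.12, -0.99, 843.34], [0.0, 0.0, 0.0, 1.0]]
scene scoop 0.73 [231. 144. 272. 203.] [433.  69.  10.] min [380.  14.  -0.] max [474. 109. 139.] [76. 76. 74.]
scene scoop 0.68 [266.  56. 309. 117.] [277. 372.  10.] min [250. 32
[... 1264 characters left out ...]
.27077517,  0.52143086, -0.03632409,  1.59953551,  0.02118379,
        1.02106426, -0.11277133]), 'joint_vel': array([-1.17361234e-03, -4.55709385e-05,  3.04861732e-04,  9.37734791e-04,
        1.17633810e-03, -1.02333596e-03,  1.33458801e-03]), 'effort': array([-2.54147948e-03, -9.26263905e+01,  1.97663359e+00, -3.70049894e+01,
        1.81162910e-02,  2.61994501e-03, -1.84586602e-04]), 'position': array([ 142.36618534, -608.54921128,  231.25853169]), 'tool_rot': array([-3.14153700e+00, -2.29814439e-05,  2.29819966e-01]), 'wrist_force': array([ 0.63182099, -0.37992635,  0.35331297]), 'ft_torque': array([-0.03425325,  0.00665952, -0.02072766]), 'grasp_force': 0.0, 'width': 85.17614388471225}
```

View pics/top0.png

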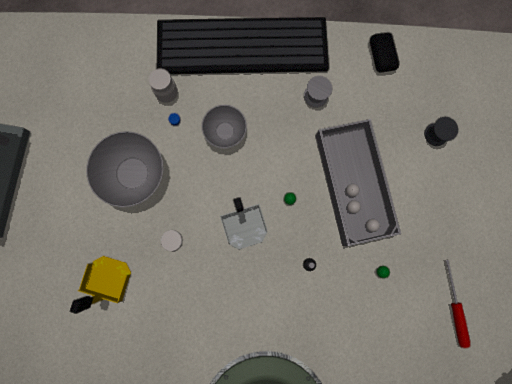

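View pics/scene0.png

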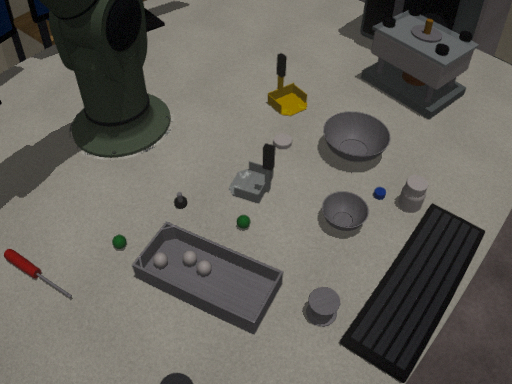

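The silver scoop is at top (245,228), with its grip at (239,205). The yellow look-alike is at (105,280). The white balls are at (352,190), (353,207) and (372,226); the green decoys are at (290,198) and (383,272). The large bowl is at (125,170), the small one at (224,128). I choose the silver scoop, the white balls and the bowl at (125,170). The tray's cut (+x) end should be the near end, at about (370,240); I'll check that in the crop.

```bash
cat > b.py <<'E'
from h import *
import pickle
top=pickle.load(open("top.pkl","rb")); sc=pickle.load(open("scene.pkl","rb"))
f=top["frame"][:,:,::-1]
cv2.imwrite("pics/crop.png",cv2.resize(f[110:260,210:410],None,fx=4,fy=4,interpolation=cv2.INTER_CUBIC))
for n,c in(("top",top),("scene",sc)):
    P=cloud(c).reshape(-1,3); C=c["frame"].reshape(-1,3)
    def box(lo,hi,s=P):
        return s[np.all((s>lo)&(s<hi),1)]
    t=box([370,-300,44],[690,-80,53]); r=cv2.minAreaRect(t[:,:2].astype(np.float32)); print(n,"tray",r,len(t), np.round(cv2.boxPoints(r)).tolist(), np.median(t[:,2]))
    fl=box([400,-270,0],[660,-110,14]);print("floor z",np.median(fl[:,2]))
    g=box([380,0,80],[560,130,150]); print("grip",g.mean(0),np.percentile(g,2,0),np.percentile(g,98,0),len(g))
    tp=g[g[:,2]>136]; print("griptop",tp.mean(0),cv2.minAreaRect(tp[:,:2].astype(np.float32)))
    w=box([370,-10,6],[500,130,40]); r=cv2.minAreaRect(w[:,:2].astype(np.float32)); print("pan walls",r,np.round(cv2.boxPoints(r)).tolist(),w[:,2].max())
    b=box([430,220,52],[660,440,64]); (x,y),rad=cv2.minEnclosingCircle(b[:,:2].astype(np.float32)); print("bowl",x,y,rad)
    z=box([400,-270,20],[660,-110,42]); col=C[np.all((P>[400,-270,20])&(P<[660,-110,42]),1)]; z=z[col.mean(1)>100]; 
    for r in look_for("ball1",n): 
        u=(r["box"][0]+r["box"][2])/2;v=(r["box"][1]+r["box"][3])/2; print("ball",round(r["score"],2),world(c,u,v,plane=23).round())
E
python3 b.py
```

```text
top tray ((528.6617431640625, -192.55044555664062), (269.7974548339844, 125.43794250488281), 14.265604972839355) 1011 [[382.0, -165.0], [413.0, -287.0], [675.0, -220.0], [644.0, -99.0]] 47.46421970034919
floor z 7.672411793412266
grip [458.53114758  75.17208736 135.24008967] [447.72493797  66.7795034   91.74037079] [471.43097421  84.51789169 142.05614762] 113
griptop [460.09816953  75.57461937 139.52693434] ((460.1063537597656, 75.62285614013672), (23.44927978515625, 15.363035202026367), 20.23527717590332)
pan walls ((429.1616516113281, 64.98001098632812), (60.45692443847656, 91.97933959960938), 19.151641845703125) [[386.0, 99.0], [416.0, 12.0], [473.0, 31.0], [443.0, 118.0]] 38.192449019469564
bowl 537.1788940429688 328.0912170410156 85.27549743652344
ball 0.66 [ 512. -186.   23.]
ball 0.63 [487. -39.  23.]
scene tray ((530.6423950195312, -191.80593872070312), (273.4837951660156, 127.0982666015625), 14.166377067565918) 1249 [[383.0, -164.0], [414.0, -287.0], [679.0, -220.0], [648.0, -97.0]] 47.32909447558211
floor z 7.507712942252169
grip [465.55440519  72.10033174 115.77077244] [453.17913197  65.85197402  81.6585405 ] [475.20912123  83.72056558 142.44847397] 288
griptop [463.58755042  75.25252272 139.61215126] ((463.21240234375, 75.34805297851562), (24.380083084106445, 15.09048843383789), 16.068973541259766)
pan walls ((433.9161376953125, 66.22484588623047), (74.1772232055664, 96.70142364501953), 19.661808013916016) [[383.0, 99.0], [415.0, 8.0], [485.0, 33.0], [453.0, 124.0]] 39.334777166045
bowl 537.8934326171875 328.5120544433594 87.0779800415039
ball 0.65 [494. -46.  23.]
ball 0.54 [ 516. -179.   23.]
ball 0.52 [ 340. -259.   23.]
ball 0.49 [ 477. -185.   23.]
ball 0.43 [ 430. -235.   23.]
```

View pics/crop.png

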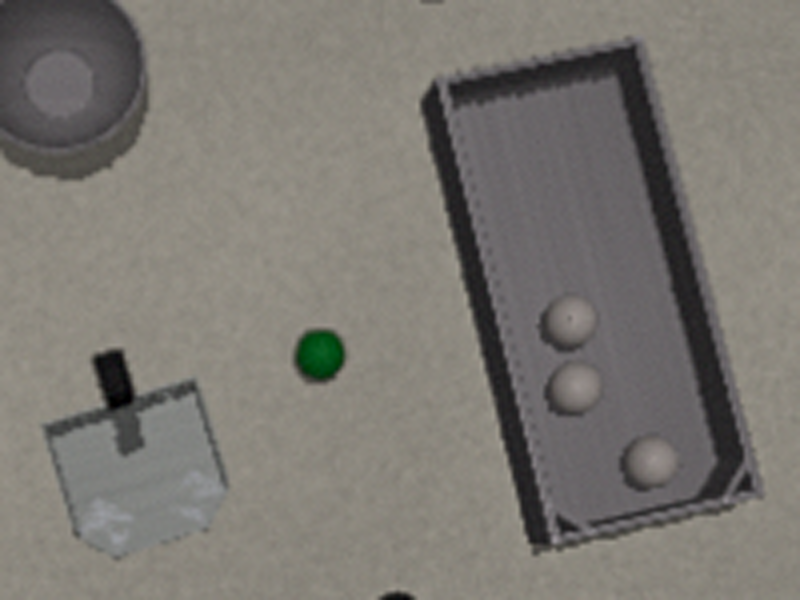

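The crop confirms the silver scoop, with its grip towards +x and its lip towards the robot. It also shows the cut tray end nearest the robot and three white balls. Now the approach.

Emit:
jog_arm:
  motion:
    - [6, -3, 0, 0]
    - [12, -7, 0, 0]
    - [18, -10, 0, 0]
    - [24, -13, 0, -0.3]
    - [30, -17, 0, -0.6]
    - [36, -20, 0, -0.9]
    - [40, -24, 0, -1.25]
    - [42, -30, 0, -1.25]
    - [43.2, -36, 0, -1.25]
    - [44.4, -42, 0, -1.25]
    - [45.5, -48, 0, -1.25]
    - [46.3, -54, 0, -1.25]
    - [46.7, -59.3, 0, -1.25]
    - [46.7, -59.3, 0, -1.25]
    - [46.7, -59.3, 0, -1.25]
    - [46.7, -59.3, 0, -1.25]
  fingers: 0
  squeeze: 80

```text
time_s: 2.6
position: [462.3, 73.8, 231.3]
tool_rot: [3.141, 0.0, 0.337]
wrist_force: [-0.0, -0.3, -0.9]
width: 85.3
grasp_force: 0.0
```

```bash
cat > c.py <<'E'
from h import *
c=capture("wrist"); cv2.imwrite("pics/w1.png",c["frame"][:,:,::-1]); P=cloud(c).reshape(-1,3)
g=P[np.all((P>[400,30,100])&(P<[530,130,150]),1)]; g=g[g[:,2]>134]
print(len(g),g.mean(0),cv2.minAreaRect(g[:,:2].astype(np.float32)))
w=P[np.all((P>[360,-10,8])&(P<[520,130,40]),1)]; print(cv2.minAreaRect(w[:,:2].astype(np.float32)))
s=state();print(s["time_s"],s["position"],s["tool_rot"],s["joint_pos"],s["wrist_force"])
E
python3 c.py
```

```text
445 [461.56822138  75.50024445 138.82694792] ((461.0115966796875, 75.03958129882812), (23.166248321533203, 15.34698486328125), 18.84112548828125)
((432.73553466796875, 65.82757568359375), (71.06336975097656, 92.25515747070312), 19.08085823059082)
2.65 [462.26200683  73.73928788 231.27028496] [3.14125108e+00 1.66185836e-04 3.36666750e-01] [-0.01350996  0.28724608 -0.32982621  1.98540042  0.119063    0.88730017
 -1.64027587] [-0.31343537 -0.90570964 -0.85483578]
```

Emit:
jog_arm:
  motion:
    - [0, -0.2, 5, 0]
    - [0, -0.2, 10, 0]
    - [0, -0.2, 13.8, 0]
    - [0, -0.2, 13.8, 0]
    - [0, -0.2, 13.8, 0]

```text
time_s: 3.28
position: [462.1, 76.7, 94.5]
tool_rot: [3.141, -0.001, 0.338]
wrist_force: [-0.3, -0.7, 0.0]
width: 85.3
grasp_force: 0.0
```

Emit:
jog_arm:
  motion:
    - [0, 0, 0, 0]
    - [0, 0, 0, 0]
    - [0, 0, 0, 0]
    - [0, 0, 0, 0]
    - [0, 0, 0, 0]
    - [0, 0, 0, 0]
  fingers: 1
  squeeze: 80

```text
time_s: 4.03
position: [461.2, 77.1, 93.2]
tool_rot: [-3.142, 0.0, 0.339]
wrist_force: [-0.4, -0.4, -1.4]
width: 15.5
grasp_force: 78.7
```

Emit:
jog_arm:
  motion:
    - [0, 0, -3, 0]
    - [0, 0, -6, 0]
    - [0, 2, -10, 0]
    - [1, 6, -10, 0.2]
    - [2.5, 10, -10, 0.4]
    - [4, 14, -10, 0.6]
    - [5.5, 18, -10, 0.8]
    - [7, 22, -10, 1]
    - [8.5, 26, -10, 1.05]
    - [9.4, 28.7, -10, 1.05]
    - [9.4, 28.7, -10, 1.05]
    - [9.4, 28.7, -10, 1.05]

```text
time_s: 5.52
position: [645.0, -161.7, 192.9]
tool_rot: [-3.141, 0.001, 0.248]
wrist_force: [-0.1, 0.2, -2.4]
width: 15.2
grasp_force: 78.8
```

```bash
cat > d.py <<'E'
from h import *
import sys
s=state();print(s["time_s"],s["position"],s["tool_rot"],s["joint_pos"],s["wrist_force"],s["width"])
u=np.array([np.cos(s["tool_rot"][2]),np.sin(s["tool_rot"][2])])
ims=[]
for n in("top","scene"):
    c=capture(n);ims.append(c["frame"][:,:,::-1]);P=cloud(c).reshape(-1,3)
    p0=s["position"][:2]; R=np.stack([-u,[u[1],-u[0]]])
    L=np.c_[(P[:,:2]-p0)@R.T,P[:,2]]  # lipward, tool y, z
    z0=s["position"][2]-93
    q=L[(L[:,0]>5)&(L[:,0]<95)&(abs(L[:,1])<60)&(L[:,2]>z0-25)&(L[:,2]<z0+60)]
    f=q[(abs(q[:,1])<35)&(q[:,0]>15)&(q[:,2]<z0+12)]
    if len(f)>20:
        A=np.c_[f[:,0],np.ones(len(f))]; k=np.linalg.lstsq(A,f[:,2],rcond=None)[0]; print(n,"floor slope deg (lip up +)",np.degrees(np.arctan(k[0])),"z at grip",k[1],"exp",z0,len(f))
    print("extent",np.percentile(q,[1,99],0).round(1).tolist())
cv2.imwrite(f"pics/{sys.argv[1]}.png",np.hstack([cv2.resize(i[(60 if k else 90):(345 if k else 290),(100 if k else 60):(400 if k else 430)],(400,320)) for k,i in enumerate(ims)]))
E
python3 d.py d1
```

```text
5.525 [ 644.97473878 -161.66513995  192.92670774] [-3.14078420e+00  6.67056374e-04  2.47654564e-01] [ 0.29822892  0.63128373 -0.22345618  1.51336959  0.15394742  1.01515238
 -1.28814026] [-0.13916663  0.22987091 -2.36603782] 15.153820141768515
top floor slope deg (lip up +) 0.13247849176519924 z at grip 101.56971728597227 exp 99.92670774387614 1090
extent [[6.0, -47.1, 98.8], [86.8, 43.9, 142.4]]
scene floor slope deg (lip up +) 0.053375713594616826 z at grip 101.79425081911765 exp 99.92670774387614 1146
extent [[8.4, -46.1, 99.1], [85.3, 45.3, 130.1]]
```

Emit:
jog_arm:
  motion:
    - [0, 0.2, 4, 0]
    - [0, 0.2, 7, 0]
    - [0, 0.2, 8.5, 0]
    - [0, 0.2, 9, 0]
    - [0, 0.2, 9.2, 0]
    - [0, 0.2, 9.2, 0]

```text
time_s: 6.38
position: [646.3, -164.3, 102.2]
tool_rot: [3.141, -0.001, 0.247]
wrist_force: [-0.2, -0.5, -1.6]
width: 15.3
grasp_force: 78.6
```

Emit:
jog_arm:
  motion:
    - [0, 0, 0.1, 0]
    - [0, 0, 0.15, 0]
    - [0, 0, 0.15, 0]

```text
time_s: 6.75
position: [646.7, -164.6, 101.1]
tool_rot: [3.141, -0.002, 0.247]
wrist_force: [-0.6, -1.4, 9.7]
width: 15.0
grasp_force: 80.3
```

Emit:
jog_arm:
  motion:
    - [-1.5, 0, 0, 0]
    - [-3, 0, 0, 0]
    - [-4.5, 0, 0, 0]
    - [-6, 0, 0, 0]
    - [-7.5, 0, 0, 0]
    - [-9, 0, 0, 0]
    - [-10.2, 0, 0, 0]
    - [-11.2, 0, 0, 0]
    - [-12.2, 0, 0, 0]
    - [-13, 0, 0, 0]
    - [-13.8, 0, 0, 0]
    - [-14.6, 0, 0, 0]
    - [-15.2, 0, 0, 0]
    - [-15.6, 0, 0, 0]
    - [-15.8, 0, 0, 0]
    - [-15.8, 0, 0, 0]
    - [-15.8, 0, 0, 0]

```text
time_s: 8.88
position: [495.0, -203.4, 101.4]
tool_rot: [3.139, -0.005, 0.247]
wrist_force: [6.1, -0.8, 11.1]
width: 15.3
grasp_force: 80.4
```

```bash
python3 d.py d2
```

```text
8.875 [ 494.96976136 -203.35196436  101.36135968] [ 3.13922488 -0.00452519  0.24728388] [ 0.44148146  0.56635562 -0.21977195  1.94049414  0.19440981  0.64970478
 -1.22326628] [ 6.08021678 -0.81679363 11.050104  ] 15.32636183483117
top floor slope deg (lip up +) -0.2704446404057611 z at grip 10.523561323454778 exp 8.361359677963222 704
extent [[6.7, -59.0, 6.9], [94.6, 57.6, 49.5]]
scene floor slope deg (lip up +) 0.3043111193216414 z at grip 10.071989652358283 exp 8.361359677963222 633
extent [[6.1, -59.2, 0.3], [94.4, 59.9, 49.2]]
```

View pics/d2.png

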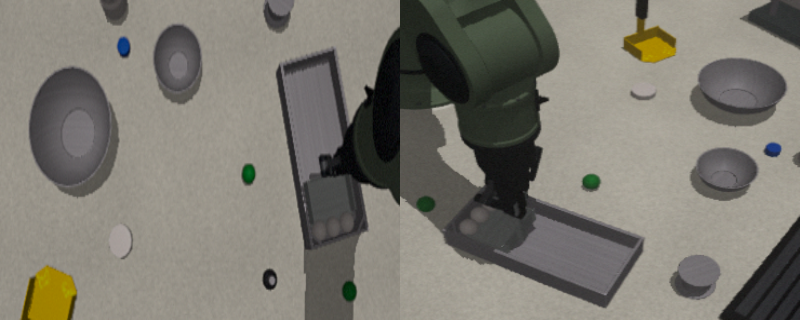

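The three balls sit abreast at the lip, against the near tray wall (about (320,228) in the left half of the picture). The jog can't tilt the tool, so I'll advance the last 3 mm and then tilt the scoop in the hand. With the grip lightened and the heel pressed on the tray floor, I rock the handle back.

Emit:
jog_arm:
  motion:
    - [-0.2, 0, 0, 0]
    - [-0.3, 0, 0, 0]
    - [-0.3, 0, 0, 0]

```text
time_s: 9.35
position: [492.3, -204.0, 101.4]
tool_rot: [3.139, -0.005, 0.247]
wrist_force: [6.5, -0.6, 9.6]
width: 15.2
grasp_force: 80.4
```

Emit:
jog_arm:
  motion:
    - [0, 0, 0.05, 0]
    - [0, 0, 0.05, 0]
    - [0.3, 0, 0.05, 0]
    - [0.6, 0, 0.07, 0]
    - [0.9, 0, 0.1, 0]
    - [1.2, 0, 0.15, 0]
    - [1.5, 0, 0.2, 0]
    - [1.5, 0, 0.2, 0]
  squeeze: 22

```text
time_s: 10.35
position: [505.0, -201.2, 99.1]
tool_rot: [3.139, -0.001, 0.247]
wrist_force: [-1.4, -4.9, 15.1]
width: 15.2
grasp_force: 81.3
```

```bash
python3 d.py d3
```

```text
10.35 [ 505.02359506 -201.21990952   99.10400599] [ 3.13933186e+00 -1.22880737e-03  2.46709020e-01] [ 0.4279694   0.58125028 -0.21677787  1.91743284  0.19592647  0.66089639
 -1.23331357] [-1.40499067 -4.85817113 15.07776097] 15.1991212519344
top floor slope deg (lip up +) 5.080991598385405 z at grip 8.692616888220487 exp 6.104005991139616 608
extent [[7.0, -58.7, 6.5], [94.1, 57.3, 50.2]]
scene floor slope deg (lip up +) 4.677771818147859 z at grip 9.145415271279111 exp 6.104005991139616 412
extent [[5.4, -59.4, -0.3], [93.9, 59.8, 49.6]]
```

View pics/d3.png

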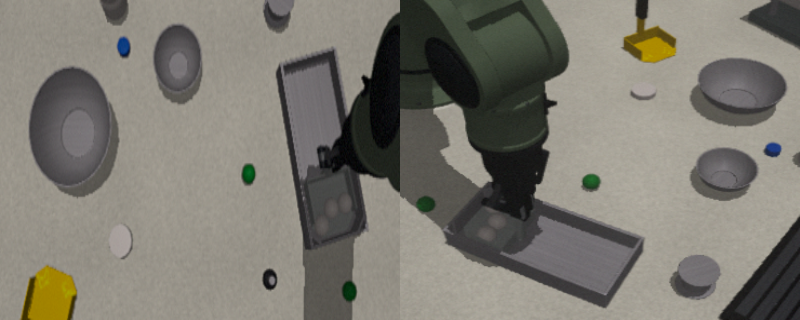

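The tilt works: the pan is 5° lip-up and the balls are rolling back into it. I'll carry on to about 18°.

Emit:
jog_arm:
  motion:
    - [0, 0, 0, 0]
    - [0.3, 0, 0.05, 0]
    - [0.6, 0, 0.1, 0]
    - [0.9, 0, 0.17, 0]
    - [1.2, 0, 0.25, 0]
    - [1.5, 0, 0.33, 0]
    - [1.8, 0, 0.41, 0]
    - [2.1, 0, 0.5, 0]
    - [2.3, 0, 0.56, 0]
    - [2.3, 0, 0.56, 0]

```text
time_s: 11.7
position: [526.9, -195.3, 93.2]
tool_rot: [3.14, -0.001, 0.247]
wrist_force: [-2.7, -3.1, 9.1]
width: 15.1
grasp_force: 80.3
```

```bash
python3 d.py d4
```

```text
11.7 [ 526.94169514 -195.30777462   93.15396196] [ 3.14002344e+00 -5.19300575e-04  2.46759940e-01] [ 0.40187068  0.61316006 -0.21302526  1.87158603  0.19758302  0.67594624
 -1.25203654] [-2.69214616 -3.05917828  9.13935587] 15.050038640062903
top floor slope deg (lip up +) 6.247035778501506 z at grip 5.4948465798172625 exp 0.15396196153035646 115
extent [[6.4, -59.0, 5.5], [94.2, 57.7, 53.5]]
scene floor slope deg (lip up +) 2.0580029914817835 z at grip 6.801513710680438 exp 0.15396196153035646 279
extent [[5.7, -59.1, -0.7], [94.3, 59.8, 52.5]]
```

View pics/d4.png

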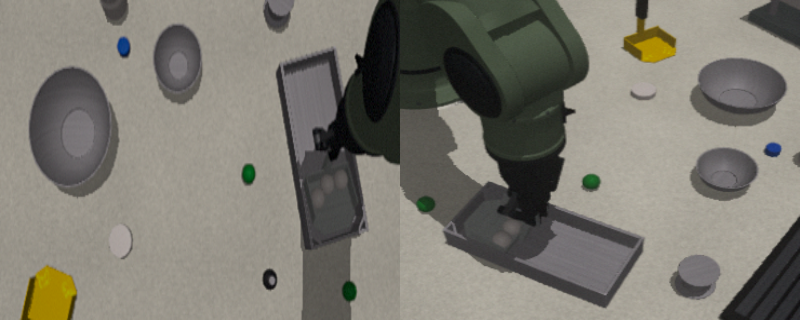

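The balls have rolled back to the rear of the tilted pan. I'll firm up the grip and lift.

Emit:
jog_arm:
  motion:
    - [0, 0, 0, 0]
    - [0, 0, 0, 0]
    - [0, 0, -0.7, 0]
    - [0, 0, -2, 0]
    - [0, 0, -4, 0]
    - [0, 0, -6, 0]
    - [0, 0, -8, 0]
    - [0, 0, -9.5, 0]
    - [0, 0, -10.5, 0]
    - [0, 0, -11, 0]
    - [0, 0, -11, 0]
  fingers: 1
  squeeze: 110

```text
time_s: 13.18
position: [526.6, -194.4, 202.2]
tool_rot: [-3.142, 0.0, 0.247]
wrist_force: [0.7, -0.0, -2.8]
width: 15.0
grasp_force: 107.2
```

```bash
sed -i 's/(L\[:,2\]>z0-25)/(L[:,2]>z0-30)/; s/(q\[:,2\]<z0+12)/(q[:,2]<z0+(float(sys.argv[2]) if len(sys.argv)>2 else 12))/' d.py; python3 d.py d5 45
```

```text
13.175 [ 526.5968002  -194.37317077  202.15042593] [-3.14152340e+00  5.37170815e-05  2.47200077e-01] [ 0.42895946  0.4626809  -0.24673853  1.79188703  0.13913277  0.90399799
 -1.20272376] [ 0.74013776 -0.04821318 -2.77861045] 14.982558617087776
top floor slope deg (lip up +) -10.757931302213521 z at grip 150.04506068435265 exp 109.15042592707468 1152
extent [[25.6, -47.3, 119.6], [94.3, 44.1, 162.0]]
scene floor slope deg (lip up +) -10.293131238674734 z at grip 149.78410386809185 exp 109.15042592707468 978
extent [[16.1, -34.8, 119.9], [94.5, 45.5, 163.9]]
```

View pics/d5.png

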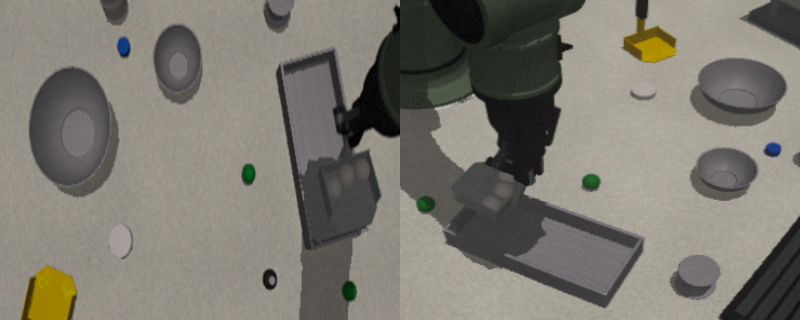

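Three balls ride in the pan, lip-up and clear of the tray. Now I'll carry them to the larger bowl.

Emit:
jog_arm:
  motion:
    - [0.1, -0.3, 0, 0]
    - [0.5, -1.2, 0, 0]
    - [1.2, -3, 0, 0]
    - [2.4, -5.7, 0, 0]
    - [3.9, -9.2, 0, 0]
    - [5.6, -13.2, 0, 0]
    - [7.4, -17.4, 0, 0]
    - [9.1, -21.6, 0, 0]
    - [10.9, -25.8, 0, 0]
    - [12.7, -30, 0, 0]
    - [14.5, -34.2, 0, 0]
    - [16.2, -38.2, 0, 0]
    - [17.8, -42, 0, 0]
    - [19.1, -45.2, 0, 0]
    - [20.1, -47.6, 0.3, 0]
    - [20.8, -49.2, 0.6, 0]
    - [21.2, -50.1, 1, 0]
    - [21.3, -50.4, 1.4, 0]
    - [21.3, -50.5, 1.5, 0]
    - [21.3, -50.5, 1.5, 0]

```text
time_s: 15.78
position: [609.7, 346.7, 187.3]
tool_rot: [3.141, -0.0, 0.246]
wrist_force: [-0.4, -0.8, -1.0]
width: 14.6
grasp_force: 107.3
```

```bash
cat >> d.py <<'E'
for n in("top","scene"):
    c=capture(n);P=cloud(c).reshape(-1,3); d=np.hypot(P[:,0]-537.5,P[:,1]-328.3)
    print(n,"bowl profile",[(k,round(float(np.median(d[(abs(P[:,2]-k)<2)&(d<84)])),1)) for k in(10,20,30,40,50,56) if ((abs(P[:,2]-k)<2)&(d<84)).any()])
    print("balls",[(round(r["score"],2),np.round(r["box"]).tolist()) for r in look_for("ball1",n)])
E
python3 d.py d6 45
```

```text
15.775 [609.74824937 346.69314102 187.29455612] [ 3.14135107e+00 -2.59958291e-05  2.46464572e-01] [-0.42852572  0.70112146 -0.29241619  1.40412092  0.21416493  1.06754464
 -2.08348601] [-0.43241284 -0.81395656 -0.95887632] 14.60956804315126
top floor slope deg (lip up +) -14.90576339323336 z at grip 139.57591658901666 exp 94.29455612423556 499
extent [[29.5, 3.7, 108.0], [94.2, 44.9, 144.8]]
scene floor slope deg (lip up +) -10.514950796255619 z at grip 137.3466667198924 exp 94.29455612423556 406
extent [[18.4, -48.9, 105.7], [93.8, 47.3, 149.5]]
top bowl profile [(10, 45.6), (20, 59.4), (30, 68.8), (40, 73.7), (50, 77.7), (56, 80.1)]
balls [(0.62, [283.0, 193.0, 294.0, 205.0]), (0.56, [119.0, 140.0, 132.0, 152.0])]
scene bowl profile [(10, 45.4), (20, 58.3), (30, 69.3), (40, 75.9), (50, 79.9), (56, 81.0)]
balls [(0.59, [363.0, 101.0, 375.0, 112.0]), (0.5, [362.0, 113.0, 373.0, 124.0]), (0.44, [235.0, 216.0, 246.0, 230.0]), (0.43, [367.0, 110.0, 377.0, 117.0]), (0.43, [112.0, 237.0, 127.0, 249.0])]
```

View pics/d6.png

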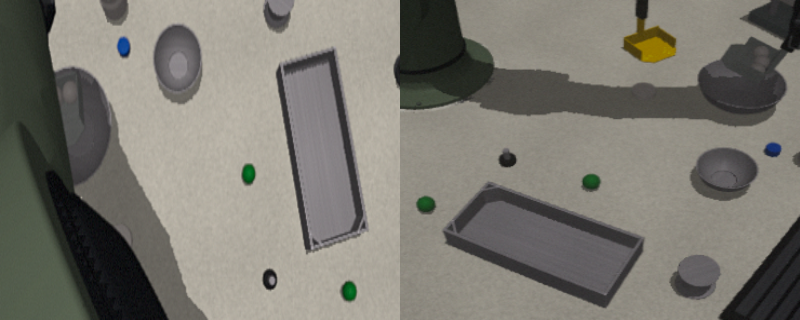

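The balls are still aboard over the big bowl, at about (760,60) in the right half. I'll lighten the grip so gravity and small upward jerks swing the lip down.

Emit:
jog_arm:
  motion:
    - [0, 0, 0, 0]
    - [0, 0, 0, 0]
    - [0, 0, 0, 0]
    - [0, 0, 0, 0]
    - [0, 0, -2, 0]
    - [0, 0, -2.8, 0]
    - [0, 0, -3, 0]
    - [0, 0, -2, 0]
    - [0, 0, -1, 0]
    - [0, 0, 0, 0]
    - [0, 0, 0, 0]
  fingers: 1
  squeeze: 20

```text
time_s: 17.45
position: [609.1, 347.1, 185.8]
tool_rot: [3.141, 0.002, 0.247]
wrist_force: [0.3, 0.1, -2.4]
width: 14.8
grasp_force: 107.3
```

```bash
python3 d.py d7 45
```

```text
17.45 [609.10473305 347.06559735 185.76053603] [3.14100658e+00 1.94645156e-03 2.47274794e-01] [-0.429329    0.70308475 -0.29248956  1.40458402  0.21423604  1.06713838
 -2.08365531] [ 0.32136049  0.09633944 -2.43910315] 14.766733078676163
top floor slope deg (lip up +) -15.254622516493635 z at grip 138.60389665571157 exp 92.76053603064685 511
extent [[28.0, 2.9, 106.1], [94.1, 45.0, 143.2]]
scene floor slope deg (lip up +) -9.618793876735621 z at grip 135.27307757791615 exp 92.76053603064685 390
extent [[17.8, -48.9, 105.1], [93.5, 46.5, 148.5]]
top bowl profile [(10, 45.1), (20, 59.3), (30, 68.8), (40, 73.8), (50, 77.4), (56, 80.1)]
balls [(0.54, [117.0, 140.0, 134.0, 155.0]), (0.41, [114.0, 144.0, 115.0, 155.0]), (0.41, [284.0, 192.0, 293.0, 204.0])]
scene bowl profile [(10, 45.2), (20, 59.0), (30, 69.8), (40, 75.2), (50, 79.7), (56, 81.5)]
balls [(0.66, [364.0, 108.0, 379.0, 120.0]), (0.57, [113.0, 236.0, 126.0, 252.0]), (0.52, [364.0, 116.0, 374.0, 126.0]), (0.45, [237.0, 213.0, 246.0, 227.0]), (0.39, [366.0, 102.0, 377.0, 111.0])]
```

View pics/d7.png

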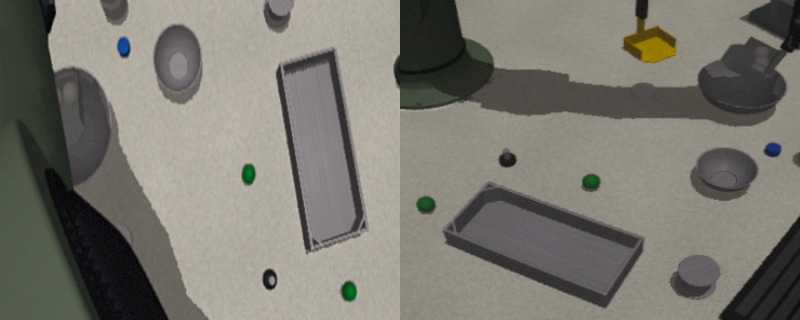

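Lowering the squeeze doesn't release the clamped fingers, so I'll rotate the scoop by pushing its lip against the steep inner wall of the bowl. I'll first measure the lip position for that.

```bash
cat > e.py <<'E'
from h import *
s=state(); u=np.array([np.cos(s["tool_rot"][2]),np.sin(s["tool_rot"][2])]); R=np.stack([-u,[u[1],-u[0]]])
print(s["time_s"],s["position"],s["wrist_force"])
for n in("scene","top"):
    P=cloud(capture(n)).reshape(-1,3); L=np.c_[(P[:,:2]-s["position"][:2])@R.T,P[:,2]-s["position"][2]]
    for y0,y1 in((-25,-5),(-5,5),(5,25)):
        q=L[(L[:,1]>y0)&(L[:,1]<y1)&(L[:,2]>-112)&(L[:,2]<-30)&(L[:,0]>10)&(L[:,0]<150)]
        print(n,y0,[(k,q[(q[:,0]>k)&(q[:,0]<k+10)][:,2].round().astype(int)[:1].tolist(),int(np.median(q[(q[:,0]>k)&(q[:,0]<k+10)][:,2]))) for k in range(20,140,10) if ((q[:,0]>k)&(q[:,0]<k+10)).sum()>2], q[:,0].max() if len(q) else None)
E
python3 e.py
```

```text
17.75 [609.7352585  347.46362361 187.58368614] [ 0.7531189   0.30734389 -1.94713499]
scene -25 [(30, [-53], -58), (40, [-52], -54), (50, [-44], -52), (60, [-42], -58), (70, [-58], -70), (80, [-67], -68), (90, [-63], -65), (100, [-60], -62), (110, [-62], -59)] 116.3894523019222
scene -5 [(20, [-31], -55), (30, [-51], -60), (40, [-51], -51), (50, [-49], -51), (60, [-59], -67), (70, [-70], -71), (80, [-67], -69), (90, [-64], -65), (100, [-61], -63), (110, [-60], -59)] 115.63098843962695
scene 5 [(20, [-37], -52), (30, [-52], -58), (40, [-50], -52), (50, [-54], -54), (90, [-61], -64), (100, [-60], -62), (110, [-60], -59)] 116.31306283528305
top -25 [] None
top -5 [(30, [-58], -62), (60, [-78], -75), (70, [-71], -72)] 83.15169852951536
top 5 [(20, [-48], -52), (30, [-51], -60), (40, [-53], -54), (50, [-49], -55), (60, [-56], -75), (70, [-74], -72), (80, [-70], -69), (90, [-67], -66), (100, [-64], -63), (110, [-61], -60)] 118.13190808864141
```

Emit:
jog_arm:
  motion:
    - [-0.5, 0.1, 0.8, 0]
    - [-1, 0.1, 2, 0]
    - [-1.5, 0.1, 3.5, 0]
    - [-2.0, 0.1, 5, 0]
    - [-2.2, 0.1, 6.4, 0]
    - [-2.2, 0.1, 7.3, 0]
    - [-2.2, 0.1, 7.8, 0]
    - [-2.2, 0.1, 7.8, 0]
    - [-2.2, 0.1, 7.8, 0]
  fingers: 1
  squeeze: 60

```text
time_s: 18.98
position: [588.8, 341.2, 109.6]
tool_rot: [-3.141, -0.001, 0.247]
wrist_force: [-0.7, 0.2, -2.5]
width: 15.1
grasp_force: 107.3
```

Emit:
jog_arm:
  motion:
    - [-0.3, 0, 0, 0]
    - [-0.6, 0, 0, 0]
    - [-0.9, 0, 0, 0]
    - [-1.2, 0, 0, 0]
    - [-1.2, 0, 0, 0]

```text
time_s: 19.6
position: [580.1, 338.9, 111.4]
tool_rot: [-3.14, -0.008, 0.246]
wrist_force: [15.0, 2.9, 6.2]
width: 14.8
grasp_force: 108.6
```

Emit:
jog_arm:
  motion:
    - [-0.2, 0, -0.2, 0]
    - [-0.4, 0, -0.5, 0]
    - [-0.6, 0, -0.8, 0]
    - [-0.8, 0, -1.1, 0]
    - [-1.0, 0, -1.3, 0]
    - [-1.0, 0, -1.3, 0]

```text
time_s: 20.35
position: [569.5, 336.2, 123.7]
tool_rot: [-3.14, -0.006, 0.247]
wrist_force: [11.4, 2.3, -0.3]
width: 14.9
grasp_force: 107.7
```

```bash
python3 e.py
```

```text
20.35 [569.46735203 336.15333368 123.67567304] [11.44300215  2.33057327 -0.30778007]
scene -25 [(20, [-59], -64), (30, [-55], -58), (40, [-50], -60), (50, [-58], -79), (60, [-78], -80), (70, [-76], -78), (80, [-76], -78), (90, [-74], -75), (100, [-62], -74), (110, [-63], -65)] 115.36046443397257
scene -5 [(20, [-55], -62), (30, [-54], -55), (40, [-55], -59), (50, [-80], -81), (60, [-79], -79), (70, [-77], -79), (80, [-76], -77), (90, [-76], -76), (100, [-75], -74), (110, [-61], -67)] 115.02317638308654
scene 5 [(20, [-61], -64), (30, [-58], -59), (40, [-61], -61), (50, [-78], -80), (60, [-80], -80), (70, [-77], -80), (80, [-76], -77), (90, [-73], -75), (100, [-67], -74), (110, [-64], -64)] 115.30908712620975
top -25 [(50, [-84], -82), (60, [-81], -80), (70, [-80], -77), (80, [-77], -77), (100, [-75], -88)] 106.09665333428359
top -5 [(20, [-44], -59), (30, [-58], -56), (40, [-54], -58), (50, [-61], -81), (60, [-82], -80), (70, [-77], -79), (80, [-74], -76), (90, [-74], -75), (100, [-72], -75), (110, [-78], -66)] 117.17948166151226
top 5 [(20, [-57], -64), (30, [-58], -59), (40, [-57], -65), (50, [-64], -81), (60, [-82], -80), (70, [-80], -78), (80, [-78], -77), (90, [-76], -75), (100, [-73], -74), (110, [-67], -64)] 116.08365690693661
```

Emit:
jog_arm:
  motion:
    - [-0.2, 0, -0.2, 0]
    - [-0.4, 0, -0.45, 0]
    - [-0.6, 0, -0.7, 0]
    - [-0.7, 0, -0.85, 0]
    - [-0.7, 0, -0.85, 0]
    - [-0.6, 0, -1.4, 0]
    - [-0.5, 0, -2.3, 0]
    - [-0.5, 0, -3.2, 0]
    - [-0.5, 0, -3.6, 0]
    - [-0.5, 0, -3.6, 0]

```text
time_s: 21.7
position: [562.4, 334.5, 158.5]
tool_rot: [-3.141, -0.0, 0.247]
wrist_force: [-0.3, -0.1, -2.8]
width: 14.3
grasp_force: 107.5
```

```bash
python3 e.py | grep -v top
```

```text
21.7 [562.35364209 334.48001687 158.5332333 ] [-0.2664065  -0.05000993 -2.84077517]
scene -25 [(20, [-68], -58), (30, [-59], -61), (40, [-55], -62), (50, [-65], -83), (60, [-81], -81), (70, [-78], -81), (80, [-76], -79), (90, [-78], -77), (100, [-100], -100)] 107.79094100918957
scene -5 [(20, [-57], -60), (30, [-58], -58), (40, [-62], -64), (50, [-82], -83), (60, [-80], -82), (70, [-79], -80), (80, [-77], -80), (90, [-77], -77), (100, [-95], -103)] 107.39462791045966
scene 5 [(20, [-59], -61), (30, [-54], -60), (40, [-65], -69), (50, [-84], -83), (60, [-82], -81), (70, [-79], -80), (80, [-78], -80), (90, [-78], -79), (100, [-100], -100)] 108.36241107179309
```

Emit:
jog_arm:
  motion:
    - [0.5, 0, 0.8, 0]
    - [1, 0, 1.8, 0]
    - [1, 0, 2.5, 0]
    - [0.8, 0, 2.6, 0]
    - [0.5, 0, 2.6, 0]
    - [0.2, 0, 2.6, 0]
    - [-0.1, 0, 2.5, 0]
    - [-0.4, 0, 2.2, 0]
    - [-0.7, 0, 1.9, 0]
    - [-1, 0, 1.6, 0]
    - [-1.2, 0, 1.4, 0]
    - [-1.2, 0, 1.4, 0]

```text
time_s: 23.3
position: [552.6, 331.8, 145.6]
tool_rot: [-3.141, -0.005, 0.247]
wrist_force: [9.2, 1.5, 1.1]
width: 14.6
grasp_force: 107.8
```

```bash
python3 e.py | grep -v top
```

```text
23.3 [552.63257042 331.75887499 145.58396816] [9.21913178 1.50901733 1.09592293]
scene -25 [(20, [-63], -62), (30, [-58], -64), (40, [-62], -86), (50, [-87], -87), (60, [-87], -86), (70, [-86], -86), (80, [-86], -86), (90, [-86], -86)] 98.04992338736074
scene -5 [(20, [-58], -59), (30, [-60], -63), (40, [-88], -87), (50, [-86], -87), (60, [-87], -86), (70, [-87], -86), (80, [-84], -86), (90, [-86], -87)] 98.49824773901523
scene 5 [(20, [-61], -63), (30, [-68], -68), (40, [-86], -87), (50, [-86], -86), (60, [-86], -86), (70, [-85], -87), (80, [-84], -87), (90, [-86], -87)] 98.37594119672534
```

The pan is now level with the balls still at its rear. I'll lift a little and pull the pan smartly back out from under the balls, so they drop into the bowl.

Emit:
jog_arm:
  motion:
    - [0, 0, -0.5, 0]
    - [0.3, 0, -1.4, 0]
    - [0.5, 0, -1.6, 0]
    - [4.5, 0, -1.8, 0]
    - [10, 0, -2, 0]
    - [12, 0, -2.4, 0]
    - [12.4, 0, -2.6, 0]
    - [12.4, 0, -2.6, 0]
    - [12.4, 0, -2.6, 0]

```text
time_s: 24.52
position: [670.1, 361.9, 170.4]
tool_rot: [3.142, 0.0, 0.248]
wrist_force: [-0.1, -0.1, -2.6]
width: 14.5
grasp_force: 107.6
```

```bash
python3 e.py | grep -v top; python3 d.py d8 45 | tail -4
```

```text
24.525 [670.11603901 361.87221831 170.37978672] [-0.1048851  -0.09870276 -2.55572453]
scene -25 [(20, [-59], -68), (30, [-62], -63), (40, [-58], -66), (50, [-83], -85), (60, [-85], -85), (70, [-85], -84), (80, [-83], -84), (90, [-84], -83)] 91.52759211325605
scene -5 [(20, [-60], -62), (30, [-59], -60), (40, [-61], -68), (50, [-85], -86), (60, [-86], -85), (70, [-83], -83), (80, [-82], -84), (90, [-85], -84)] 91.72800890696989
scene 5 [(20, [-58], -63), (30, [-59], -64), (40, [-62], -69), (50, [-86], -85), (60, [-84], -84), (70, [-85], -84), (80, [-86], -84), (90, [-84], -84)] 92.18526326459033
top bowl profile [(56, 83.0)]
balls [(0.52, [378.0, 264.0, 392.0, 276.0]), (0.43, [119.0, 107.0, 130.0, 117.0])]
scene bowl profile [(10, 45.1), (20, 58.4), (30, 69.1), (40, 74.5), (50, 79.1), (56, 81.0)]
balls [(0.66, [395.0, 128.0, 404.0, 136.0]), (0.64, [395.0, 120.0, 406.0, 127.0]), (0.58, [113.0, 236.0, 125.0, 251.0]), (0.44, [238.0, 212.0, 244.0, 228.0])]
```

View pics/d8.png

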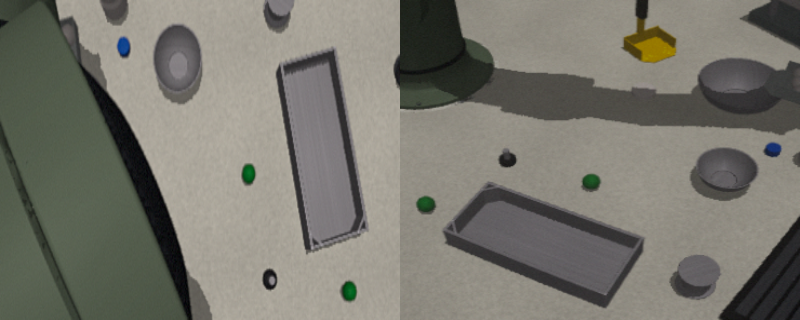

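The d8 picture shows all three balls still at the rear of the scoop, around (795,75), so the pull-back wasn't enough. I'll go back in slowly, lower into the bowl, and push the lip on the wall again until it's truly lip-down.

Emit:
jog_arm:
  motion:
    - [-0.3, 0, 0, 0]
    - [-1, 0, 0, 0]
    - [-2, 0, 0, 0]
    - [-3.1, 0, 0, 0]
    - [-4.2, 0, 0, 0]
    - [-5.3, 0, 0, 0]
    - [-6.4, 0, 0, 0]
    - [-7.4, 0, 0, 0]
    - [-8.3, 0, 0, 0]
    - [-9.1, 0, 0, 0]
    - [-9.7, 0, 0.5, 0]
    - [-10, 0, 1.4, 0]
    - [-10.2, 0, 2.5, 0]
    - [-10.2, 0, 3.6, 0]
    - [-10.2, 0, 4.3, 0]
    - [-10.2, 0, 4.5, 0]
    - [-10.2, 0, 4.5, 0]

```text
time_s: 27.05
position: [572.1, 336.9, 125.2]
tool_rot: [-3.142, -0.0, 0.247]
wrist_force: [-0.4, -0.2, -2.1]
width: 14.8
grasp_force: 107.6
```

Emit:
jog_arm:
  motion:
    - [-0.3, 0, 0, 0]
    - [-0.6, 0, 0, 0]
    - [-0.9, 0, 0, 0]
    - [-1.3, 0, -0.2, 0]
    - [-1.7, 0, -0.4, 0]
    - [-2.1, 0, -0.65, 0]
    - [-2.5, 0, -0.9, 0]
    - [-2.9, 0, -1.15, 0]
    - [-3.3, 0, -1.4, 0]
    - [-3.7, 0, -1.6, 0]
    - [-4.1, 0, -1.75, 0]
    - [-4.1, 0, -1.75, 0]

```text
time_s: 28.55
position: [534.4, 327.3, 144.5]
tool_rot: [-3.14, -0.006, 0.247]
wrist_force: [10.0, 0.6, 5.6]
width: 14.9
grasp_force: 108.4
```

```bash
python3 e.py; python3 d.py d9 45 | grep balls
```

```text
28.55 [534.41033263 327.3301628  144.5090255 ] [10.0182613   0.55557096  5.57481686]
scene -25 [(20, [-96], -95), (30, [-97], -96), (40, [-69], -85), (50, [-68], -75), (60, [-73], -77), (70, [-83], -84)] 78.91518143204195
scene -5 [(20, [-95], -95), (30, [-97], -96), (40, [-76], -94), (50, [-75], -74), (60, [-73], -73), (70, [-83], -83)] 79.71444250503859
scene 5 [(20, [-95], -93), (30, [-97], -96), (40, [-80], -81), (50, [-71], -75), (60, [-72], -76), (70, [-78], -84)] 79.13983189982267
top -25 [(20, [-94], -96), (30, [-96], -97), (40, [-95], -98), (50, [-81], -80), (60, [-74], -81), (70, [-79], -86)] 81.22147113559274
top -5 [(20, [-94], -95), (30, [-96], -97), (40, [-99], -98), (50, [-77], -75), (60, [-72], -72), (70, [-76], -78)] 81.08843099118239
top 5 [(20, [-94], -95), (30, [-98], -97), (40, [-78], -98), (50, [-75], -76), (60, [-74], -78), (70, [-74], -84)] 79.99729809378341
balls [(0.6, [284.0, 193.0, 295.0, 205.0]), (0.57, [136.0, 183.0, 152.0, 197.0]), (0.5, [375.0, 263.0, 390.0, 278.0]), (0.44, [125.0, 191.0, 136.0, 204.0])]
balls [(0.71, [115.0, 237.0, 127.0, 252.0]), (0.66, [328.0, 120.0, 337.0, 128.0]), (0.65, [325.0, 128.0, 335.0, 138.0]), (0.53, [238.0, 211.0, 249.0, 226.0])]
```

The balls have rolled to the lip, against the inside of the bowl wall. I'll draw the pan back so they drop in, then raise it.

Emit:
jog_arm:
  motion:
    - [0.5, 0, 0, 0]
    - [1.5, 0, -0.1, 0]
    - [3, 0, -0.3, 0]
    - [4.2, 0, -0.6, 0]
    - [4.5, 0, -1.2, 0]
    - [4.5, 0, -2.2, 0]
    - [4.5, 0, -3.5, 0]
    - [5, 0, -5, 0]
    - [6, 0, -6, 0]
    - [6, 0, -6, 0]

```text
time_s: 30.2
position: [591.2, 341.8, 204.0]
tool_rot: [-3.141, -0.002, 0.247]
wrist_force: [0.1, -1.1, -2.0]
width: 14.7
grasp_force: 107.7
```

```bash
cat > f.py <<'E'
from h import *
for n in("top","scene"):
    c=capture(n);P=cloud(c)
    for r in look_for("ball1",n):
        a,b,d,e=np.round(r["box"]).astype(int); p=P[b:e,a:d].reshape(-1,3); print(n,round(r["score"],2),[a,b,d,e],np.nanmedian(p,0).round(),c["frame"][b:e,a:d].mean((0,1)).round())
E
python3 f.py; python3 e.py
```

```text
top 0.69 [np.int64(375), np.int64(266), np.int64(390), np.int64(277)] [ 329. -251.   24.] [39. 94. 50.]
top 0.63 [np.int64(124), np.int64(164), np.int64(136), np.int64(176)] [536. 322.  29.] [88. 85. 84.]
top 0.47 [np.int64(136), np.int64(170), np.int64(150), np.int64(180)] [529. 295.  29.] [90. 86. 84.]
top 0.45 [np.int64(284), np.int64(194), np.int64(295), np.int64(205)] [484. -37.  26.] [23. 91. 39.]
scene 0.53 [np.int64(114), np.int64(235), np.int64(126), np.int64(248)] [ 335. -256.   23.] [39. 75. 42.]
scene 0.41 [np.int64(341), np.int64(144), np.int64(353), np.int64(154)] [537. 296.  27.] [73. 70. 69.]
30.4 [589.96492694 341.38218249 202.34946655] [-0.60538789  0.45862292 -1.96632743]
scene -25 [(20, [-94], -94), (30, [-96], -95), (40, [-96], -97), (50, [-98], -98), (60, [-99], -100)] 67.87744887011365
scene -5 [(20, [-96], -94), (30, [-96], -94), (40, [-95], -97), (50, [-99], -99), (60, [-98], -99)] 65.44269941315666
scene 5 [(50, [-100], -99), (60, [-100], -100)] 65.24989860416491
top -25 [(20, [-92], -95), (30, [-93], -96), (40, [-95], -98), (50, [-99], -100), (60, [-101], -100)] 67.86812565915419
top -5 [(20, [-95], -94), (30, [-95], -96), (40, [-97], -98), (50, [-100], -99), (60, [-101], -100)] 67.45953962587008
top 5 [(20, [-92], -95), (30, [-94], -96), (40, [-96], -98), (50, [-99], -99), (60, [-98], -100)] 67.64285771518617
```

Emit:
jog_arm:
  motion:
    - [-0.8, 1, 0, 0]
    - [-2.3, 2.7, 0, 0]
    - [-4.5, 5.4, 0, 0]
    - [-7, 8.4, 0, 0]
    - [-9.5, 11.4, 0, 0]
    - [-12, 14.4, 0, 0]
    - [-14.5, 17.4, 0, 0]
    - [-17, 20.3, 0, 0]
    - [-18.5, 22.1, 2, 0]
    - [-18.9, 22.6, 4.5, 0]
    - [-18.9, 22.6, 6.5, 0]
    - [-18.9, 22.6, 7.5, 0]
    - [-18.9, 22.6, 7.5, 0]

```text
time_s: 32.12
position: [462.1, 76.0, 127.6]
tool_rot: [-3.142, 0.001, 0.247]
wrist_force: [1.5, -0.2, -1.6]
width: 14.8
grasp_force: 107.6
```

```bash
python3 f.py; python3 e.py|head -3
```

```text
top 0.65 [np.int64(124), np.int64(160), np.int64(136), np.int64(176)] [544. 328.  25.] [147. 140. 139.]
scene 0.6 [np.int64(353), np.int64(139), np.int64(362), np.int64(152)] [549. 325.  25.] [111. 106. 105.]
scene 0.51 [np.int64(113), np.int64(236), np.int64(128), np.int64(252)] [ 335. -258.   17.] [67. 92. 65.]
scene 0.43 [np.int64(339), np.int64(136), np.int64(350), np.int64(144)] [514. 321.  28.] [121. 116. 113.]
scene 0.41 [np.int64(340), np.int64(145), np.int64(352), np.int64(152)] [535. 295.  27.] [118. 113. 111.]
32.325 [462.80941467  76.21933633 128.34787908] [ 0.31713506 -0.4053656  -0.73293663]
scene -25 [(20, [-93], -94), (30, [-94], -96), (40, [-96], -98), (50, [-99], -99), (60, [-100], -100)] 65.69977677952868
scene -5 [(20, [-94], -94), (30, [-93], -95), (40, [-95], -97), (50, [-96], -99), (60, [-101], -101)] 65.89193389822141
```

All three balls are in the large bowl. I'll lower the scoop so that pressing the lip on the bench levels it.

Emit:
jog_arm:
  motion:
    - [0, 0, 1, 0]
    - [0, 0, 2, 0]
    - [0, 0, 2.4, 0]
    - [0.3, 0, 2.6, 0]
    - [0.7, 0, 2.8, 0]
    - [1.1, 0, 3, 0]
    - [1.4, 0, 3.15, 0]
    - [1.7, 0, 3.3, 0]
    - [1.9, 0, 3.4, 0]
    - [1.9, 0, 3.45, 0]
    - [1.9, 0, 3.45, 0]

```text
time_s: 33.8
position: [481.2, 80.9, 93.3]
tool_rot: [-3.142, -0.001, 0.247]
wrist_force: [-0.6, -0.7, 4.1]
width: 14.6
grasp_force: 108.6
```

```bash
python3 e.py|grep -v top
```

```text
33.8 [481.22692142  80.89646968  93.31170011] [-0.57670395 -0.65142213  4.14434523]
scene -25 [(20, [-87], -89), (30, [-88], -90), (40, [-87], -90), (50, [-89], -89), (60, [-89], -90), (70, [-89], -90), (80, [-90], -92), (90, [-90], -92), (100, [-92], -92), (110, [-91], -92), (120, [-92], -92), (130, [-92], -93)] 149.6964862320808
scene -5 [(20, [-88], -89), (30, [-90], -90), (40, [-88], -90), (50, [-88], -89), (60, [-86], -90), (70, [-90], -90), (80, [-91], -92), (90, [-91], -92), (100, [-92], -92), (110, [-90], -91), (120, [-91], -92), (130, [-92], -93)] 149.55705651189052
scene 5 [(20, [-89], -89), (30, [-90], -89), (40, [-90], -90), (50, [-91], -90), (60, [-89], -90), (70, [-92], -91), (80, [-90], -92), (90, [-92], -93), (100, [-92], -93), (110, [-94], -93), (120, [-92], -92), (130, [-93], -92)] 149.45641199710772
```

Level and in light contact with the bench. Open, then retreat upward.

Emit:
jog_arm:
  motion:
    - [0, 0, 0, 0]
    - [0, 0, 0, 0]
    - [0, 0, 0, 0]
    - [0, 0, 0, 0]
    - [0, 0, 0, 0]
    - [0, 0, 0, 0]
    - [0, 0, 0, 0]
    - [0, 0, 0, 0]
  fingers: 0

```text
time_s: 34.9
position: [480.9, 80.8, 93.2]
tool_rot: [-3.142, -0.0, 0.247]
wrist_force: [-0.4, -0.2, 0.4]
width: 85.5
grasp_force: 0.0
```

Emit:
jog_arm:
  motion:
    - [0, 0, -1, 0]
    - [0, 0, -3, 0]
    - [0, 0, -6, 0]
    - [0, 0, -10, 0]
    - [0, 0, -14, 0]
    - [0, 0, -16, 0]
    - [0, 0, -16, 0]
    - [0, 0, -16, 0]
    - [0, 0, -16, 0]
    - [0, 0, -16, 0]

```text
time_s: 36.15
position: [480.7, 80.8, 252.7]
tool_rot: [-3.141, 0.001, 0.247]
wrist_force: [1.4, 0.1, 0.5]
width: 85.8
grasp_force: 0.0
```

```bash
python3 f.py; python3 - <<'E'
from h import *
s=state();print(s["time_s"],s["position"],s["width"],s["wrist_force"],s["joint_vel"].round(3))
P=cloud(capture("scene")).reshape(-1,3)
g=P[np.all((P>[420,30,78])&(P<[540,130,150]),1)]
for a,b in((80,100),(100,120),(137,143)): q=g[(g[:,2]>a)&(g[:,2]<b)]; print(a,q.mean(0).round(1),len(q))
print(g[:,2].max())
E
```

```text
top 0.7 [np.int64(123), np.int64(160), np.int64(137), np.int64(176)] [541. 328.  27.] [149. 144. 141.]
top 0.47 [np.int64(122), np.int64(178), np.int64(135), np.int64(190)] [508. 327.  28.] [161. 154. 152.]
scene 0.69 [np.int64(112), np.int64(235), np.int64(124), np.int64(252)] [ 333. -261.   20.] [60. 88. 60.]
scene 0.6 [np.int64(341), np.int64(142), np.int64(351), np.int64(153)] [532. 297.  27.] [116. 111. 108.]
scene 0.58 [np.int64(341), np.int64(136), np.int64(351), np.int64(146)] [519. 319.  29.] [126. 120. 117.]
36.35 [480.85748983  80.80266558 253.04101602] 85.46181834632046 [-0.79079808  0.14417727  1.06731159] [-0.001 -0.001  0.    -0.002 -0.    -0.001  0.002]
80 [488.9  78.7  90. ] 77
100 [490.   79.6 110.1] 82
137 [486.4  83.2 139.9] 59
143.07188546225507
```

```bash
python3 -c "from rig import *; print(close_job())"
```

```text
the job is handed in; nothing more can be done
None
```

The job is handed in at about 36 s of the 61 s allowed: on the last camera check all three white balls were in the larger bowl, and the empty silver scoop stood upright on the bench, let go, with the gripper clear; `close_job()` returned no verdict.

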